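# Lock the selector rail by feel

## Task

Take the locking pin from its tool rack, set its tip down into the long channel in the gearbox's cover, and slide it along with light pressure until it finds the hidden socket in the rail below; then let it go fully home, upright with its collar flat on the cover, and leave it standing there. Be gentle: never press or jam the pin against the gearbox with more than about 30 N (a 3 kg weight). Leave the other tools and parts where they lie.

Things in the scene. Friction and masses are not known exactly. Their poses are not given: they have to be found in the camera images.
- pin: Locking pin, plain steel, round about its z: foot 12 mm thick, 30 mm long, 2 mm chamfer; flat collar 36 mm wide, 6 mm thick; round handle 24 mm thick, 46 mm tall (its middle 59 mm above the tip). 0.15 to 0.3 kg. Origin at the centre of the tip, z up to the handle. At the start it hangs upright in one of the rack's three holes, collar on the rack's top, tip 15 mm above the table.
- rack: Black block, 70 (x) by 210 (y) by 45 mm high, fixed, origin at the centre of its underside. Three holes 16 mm wide and 35 mm deep in a row along its y, 70 mm apart, the middle one at the centre; the pin may be in any of them, the drift and the driver in the others.
- drift: Bystander: steel drift in the rack, 16 mm thick slim handle reaching 65 mm above the rack, no wide collar. Origin at its tip.
- driver: Bystander: steel driver in the rack, stubby handle 28 mm thick reaching 30 mm above the rack, no collar. Origin at its tip.
- casing: The gearbox: fixed casing 120 (x) by 300 (y) by 75 mm high with a flat dark steel cover plate on top; origin at the centre of its underside, z up.
- channel (a point): Centre of the channel in the gearbox's cover, at the height of the cover's top face (75 mm above the table); axes as the casing's. The channel is straight, 18 mm wide (x), 116 mm long (y, 58 mm either way) and 8 mm deep. In the socket the pin's collar lies flat on the cover and its tip is 30 mm below the cover's top; standing on the channel's floor, its collar is 22 mm above the cover.
- bush: Bystander: small loose brass bush, 28 mm in diameter, 20 mm high, standing on the gearbox's cover near its -y end, about 128 mm from the middle of the channel. Origin at the centre of its underside.
- manifold: Bystander: loose aluminium part with two upright tubes, 66 by 162 by 65 mm high. Origin at the centre of its underside.
- sleeve: Bystander: loose dark steel sleeve, 48 mm in diameter, 45 mm high, upright. Origin at the centre of its underside.
- screwdriver: Bystander: screwdriver lying on the table, its origin near its middle.
- wrench: Bystander: wrench lying on the table, its origin near its middle.
- rail_top (a point): Middle of the channel's floor, the rigid flat steel top of a rail. The rail has one socket, 18 mm across the channel by 16 mm along it, centred anywhere up to 36 mm either way (y) from this point. It cannot be seen or measured: a flush steel shutter on a soft spring (under 1.5 N) closes it and yields to the pin, whose weight alone holds it down.
Mind the look-alikes: they are no part of the job. Leave any black, blue or pink look-alike of the pin alone.

How it is judged:
By the outcome, as a careful person would: the job done as asked, in the order asked, and still so for the second after the job is handed in, with the robot touching nothing.
It also fails if it takes over 72 s, if anything falls off the work surface, if the arm or the gripper's body presses on something with over 40 N, if the wrist force passes 120 N, or if a joint passes its speed limit or range.

## Robot

A 6-joint arm with a two-finger parallel gripper is mounted at the origin on the work surface. World frame = base frame: x ahead of the robot, y to its left, z up, the work surface at z = 0. Lengths are in mm, angles in rad, forces in N, time in s.
With the tool pointing down it reaches from about 300 to 775 mm from the base axis. Payload 14.6 kg.
Tool frame: the origin (TCP) lies midway between the tips of the shut fingers; the grasp point (between the pads) lies 19 mm behind it (arm.grip_point_offset is the distance from the TCP to the grasp point, in mm); y points along the fingers, x is the direction in which the jaws open and shut, and the axes are right-handed (so a half turn about y gives the same grasp; the last joint's range is limited). The gripper opens to 85 mm and grips with 20 to 120 N. Pads are 22 mm wide; open, the fingers measure 114 mm over their backs; the gripper's body (76 mm by 85 mm) begins 54 mm behind the grasp point. The pads swing forward as they close: fully open they stand 13 mm farther back than shut.
Start: joints at [1.092, 0.3, 1.521, -0, 1.321, -0.067], TCP at [220.139, 504.012, 231.281] pointing down, gripper open.
Joint ranges: [-3.03, 3.03], [-0.79, 2.21], [0.23, 2.52], [-1.04, 4.18], [0, 3.07], [-2.55, 2.55]. Speed limits (rad/s): [2.22, 2.22, 2.57, 3.14, 3.14, 3.14].

## Interface

Orientations are given as a unit quaternion [w, x, y, z].
In Python, from cell import telemetry, vision, arm gives the robot as it stands. The module is installed in compiled form; this text tells all that it offers.
- The arm moves only by the tool drive_tool, never from a script. Its argument "plan" is a list of rows, each a list of 2 entries, a list of its own where there are three numbers: the shift along the tool's x, y, z each as a share of 200 mm, from -1 to 1, then the turn about the tool's y as a share of pi/4 rad, from -1 to 1. A call has 1 to 8 rows; each row is the pose to reach, as a shift and turn from the pose commanded when the call began, along the tool's axes at that moment; what a row does not reach only later rows make up. A row lasts 1/12 s, in which the tool goes at most 41.7 mm and 7.16 degrees, less where a joint would pass 70% of its speed; a pose out of reach is approached as far as the arm can. A call with a number of a shift or a turn outside -1 to 1 is refused whole. A call with a gripper value outside its range is refused whole. "hand" is the closure, from 0 (fully open) to 1 (shut), set as the call begins (left out, the last holds). The fingers move at their own pace and stop on an object; "force" is the grip in N (left out, the last holds). Time passes only in rows, so rows that repeat a pose let the fingers close. It gives the time, the measured TCP pose, the force and the opening at its end, in the units of the state.
- telemetry.get_obs(): the state, without advancing time (a new reading comes with each control period).
- vision.grab_frame(name): name is "side" or "top" or "wrist"; returns (picture, depth): 400x640x3 uint8, red, green, blue; 400x640 float32, mm along the optical axis (not along the pixel's ray), 0 where there is no reading.
- vision.camera_params(name): a dict with "camera_matrix" (3x3 intrinsics, pixels), "xyz" and "rotation" of the camera in the world; the wrist camera has in their place "tool_from_camera" (4x4, takes a point from camera to tool coordinates, whose origin is the TCP and whose axes are the tool frame's). Camera axes: x right, y up, looking along -z (the intrinsics and any distortion apply to the point x, -y, -z); pixel columns grow to the right and rows downward; lengths in mm; the calibration is good to about 2 mm. The wrist camera is an equidistant fisheye: a pixel r from the principal point sees the ray r / f radians off the axis. A picture is of the moment at which its call begins: read the wrist's pose just before it. camera_params takes no time and is no camera call.
- arm.hand_in(): hands the job in, once; it reports no verdict.
The state is a dict: "t": time; "qpos": joint angles; "dq": joint speeds; "effort": joint torques, N m; "tcp_pos": TCP position; "ee_rot": TCP orientation; "contact_force": force on the tool from outside, world axes, zero at the start; "ft_torque": the same for the moment, N m; "opening": finger opening in mm.
Only numpy, scipy, OpenCV 4.12 (cv2) and the standard library are available. Lean on these libraries where they do the work, as an engineer would, in place of code of your own. Each camera call takes 0.05 s, during which the arm holds its last target.

## Working session

There is one attempt and no reset: what is moved stays moved. The work goes in short steps, Python scripts to look and compute and a tool call to move; the robot and the scene stay as the last step left them, time stands still between calls to the robot, and variables do not carry over. Pictures are saved under pics/ and viewed, and the job is handed in when it is done.

Besides the shell and the picture viewer there is one more tool, called after ">>>" in YAML: its name, and indented under it one key for each argument. drive_tool: Moves the arm, as the interface text tells. Its arguments: {"type":"object","properties":{"plan":{"type":"array"},"hand":{"type":"number"},"force":{"type":"number"}},"required":["plan"]}

```bash
mkdir -p pics; cat > h.py <<'E'
import numpy as np, cv2
from cell import telemetry, vision, arm
def snap(n,tag):
    o=telemetry.get_obs(); p,d=vision.grab_frame(n)
    cv2.imwrite(f'pics/{tag}.png',p[:,:,::-1]); np.savez(f'pics/{tag}.npz',p=p,d=d,tcp=o['tcp_pos'],rot=o['ee_rot'])
    return p,d,o
def world(n,u,v,d):
    c=vision.camera_params(n);K=np.array(c['camera_matrix']);R=np.array(c['rotation'])
    x=(u-K[0,2])/K[0,0];y=(v-K[1,2])/K[1,1]
    pc=np.stack([x*d,-y*d,-d*np.ones_like(x)],-1)
    return pc@R.T+np.array(c['xyz'])
def onplane(n,u,v,z):
    c=vision.camera_params(n);o=np.array(c['xyz']);p=world(n,np.float64(u),np.float64(v),1000.)
    k=(z-o[2])/(p[2]-o[2]);return o+k*(p-o)
E
python3 - <<'E'
from h import *
for n in ('top','side','wrist'):
    snap(n,n+'0'); print({k:(np.round(v,3).tolist() if not isinstance(v,str) else v) for k,v in vision.camera_params(n).items()})
o=telemetry.get_obs();print(o, arm.grip_point_offset)
E
```

```text
{'camera_matrix': [[445.601, 0.0, 321.136], [0.0, 445.601, 199.383], [0.0, 0.0, 1.0]], 'xyz': [414.085, -31.687, 1236.763], 'rotation': [0.706, 0.047, -0.066, -0.703]}
{'camera_matrix': [[453.536, 0.0, 323.331], [0.0, 453.536, 203.421], [0.0, 0.0, 1.0]], 'xyz': [321.062, 879.474, 764.837], 'rotation': [-0.111, -0.068, 0.451, 0.883]}
{'camera_matrix': [[309.707, 0.0, 321.357], [0.0, 309.707, 201.526], [0.0, 0.0, 1.0]], 'tool_from_camera': [[1.0, -0.0, 0.0, -1.789], [0.0, 0.317, -0.948, -142.655], [0.0, 0.948, 0.317, 82.739], [0.0, 0.0, 0.0, 1.0]]}
{'t': 0.15, 'qpos': array([ 1.09238496e+00,  3.00336859e-01,  1.52143422e+00, -2.59501525e-05,
        1.32070121e+00, -6.65966763e-02]), 'dq': array([-0.00020707, -0.00090091, -0.0012273 , -0.00173262,  0.0010099 ,
        0.00269521]), 'effort': array([-2.81821822e-04, -5.43671179e+01, -3.61882210e+01, -1.06799914e-04,
        3.16376943e-03, -7.18940555e-05]), 'tcp_pos': array([220.07499081, 503.85712144, 230.85708532]), 'ee_rot': array([-0.591504  ,  0.5918247 ,  0.38694547, -0.38747871]), 'contact_force': array([-0.16695181,  0.258987  , -0.30084615]), 'ft_torque': array([ 0.00309522,  0.03504018, -0.0065717 ]), 'opening': 85.28458409165012} 18.700000000000003
```

```bash
sed -i "s/R=np.array(c\['rotation'\])/R=q2R(c['rotation'])/" h.py; cat >> h.py <<'E'
from scipy.spatial.transform import Rotation as Ro
def q2R(q): q=np.array(q); return Ro.from_quat([q[1],q[2],q[3],q[0]]).as_matrix()
E
python3 - <<'E'
from h import *
o=telemetry.get_obs();print(q2R(o['ee_rot']).round(3))
E
```

```text
[[ 0.4   -0.    -0.916]
 [ 0.916 -0.001  0.4  ]
 [-0.001 -1.     0.   ]]
```

View pics/top0.png

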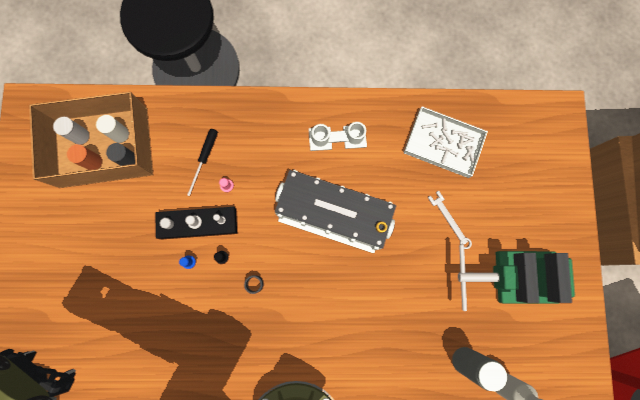

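View pics/side0.png

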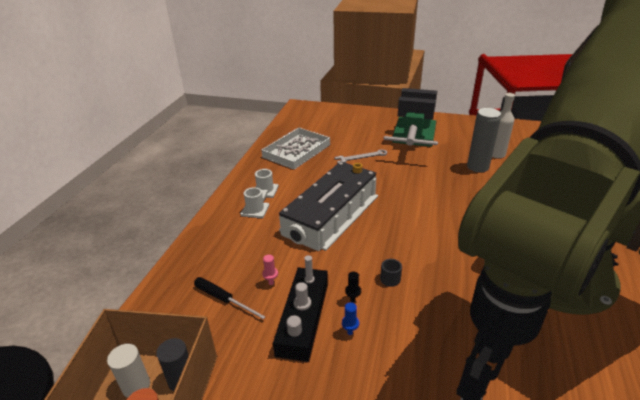

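View pics/wrist0.png

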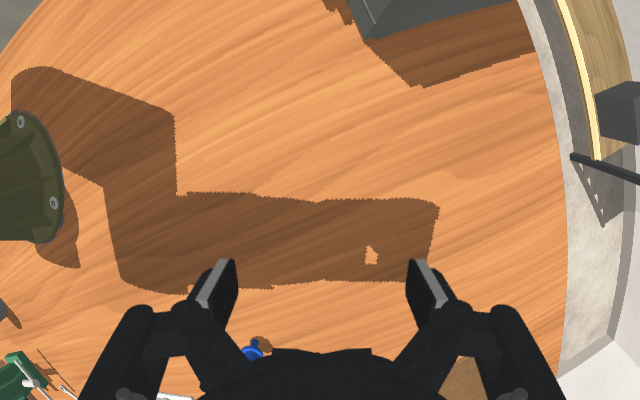

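```bash
python3 - <<'E'
import cv2,numpy as np
a=cv2.imread('pics/top0.png');b=cv2.imread('pics/side0.png')
A=cv2.resize(a[190:280,145:275],None,fx=6,fy=6,interpolation=2);cv2.imwrite('pics/c1.png',A)
cv2.imwrite('pics/c2.png',cv2.resize(a[160:260,265:405],None,fx=5.5,fy=5.5,interpolation=2))
cv2.imwrite('pics/c3.png',cv2.resize(b[245:360,240:380],None,fx=5,fy=5,interpolation=2))
E
```

```text
(no output)
```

View pics/c1.png

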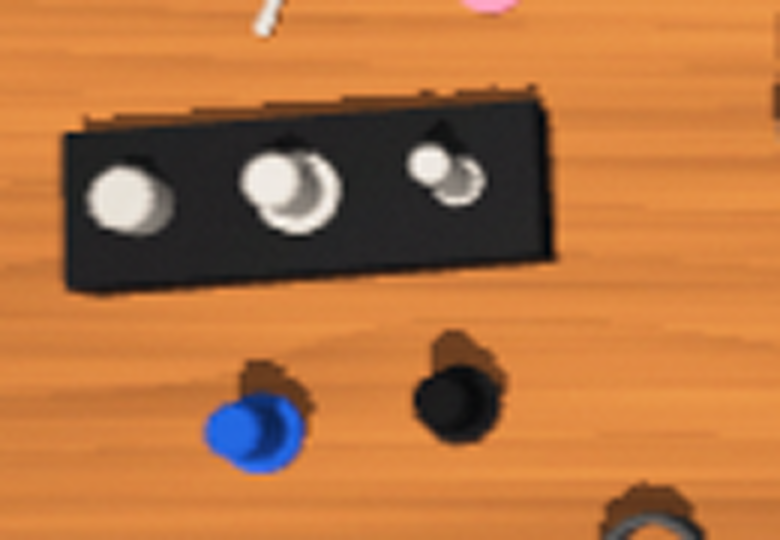

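View pics/c2.png

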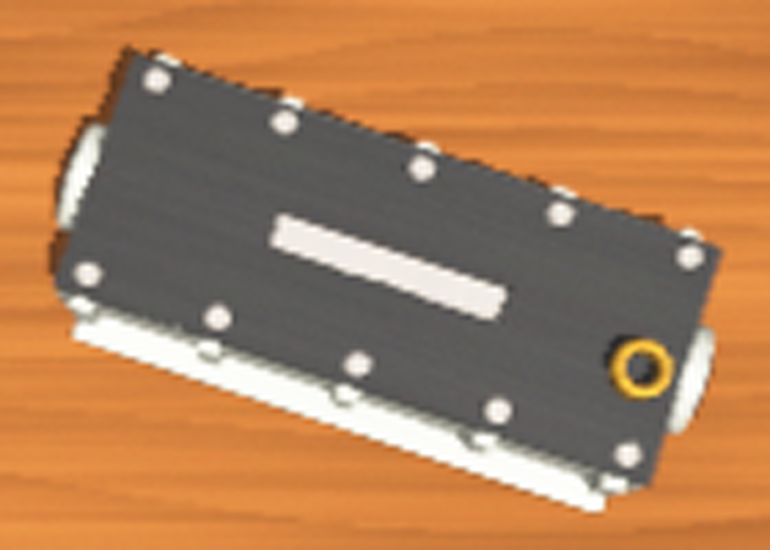

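View pics/c3.png

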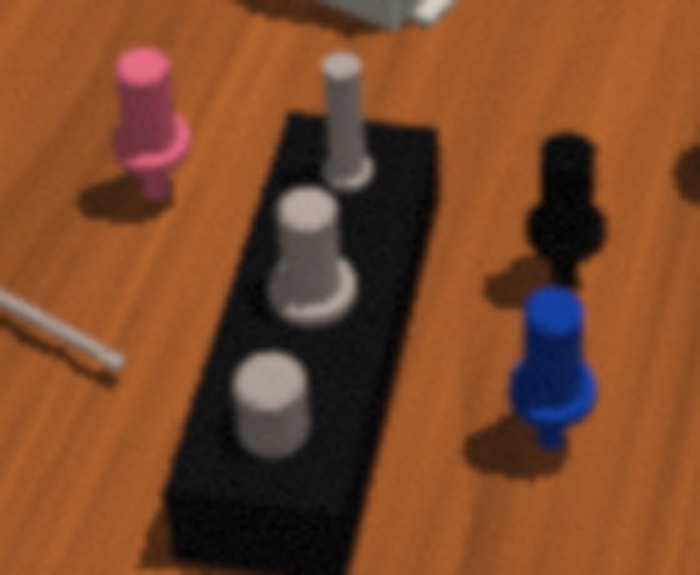

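```bash
python3 - <<'E'
from h import *
z=np.load('pics/top0.npz');p=z['p'].astype(int);d=z['d']
mn=p.min(2);mx=p.max(2)
def comps(m,y0,y1,x0,x1,amin=15):
    M=np.zeros(m.shape,np.uint8);M[y0:y1,x0:x1]=m[y0:y1,x0:x1]
    cs,_=cv2.findContours(M,cv2.RETR_EXTERNAL,cv2.CHAIN_APPROX_NONE)
    return [c for c in cs if cv2.contourArea(c)>amin]
# channel
for c in comps((mn>140),190,226,310,362,40):
    r=cv2.minAreaRect(c);b=cv2.boxPoints(r);print('chan',r)
    for zz in (67,75): print(zz,[onplane('top',*q,zz)[:2].round(1).tolist() for q in b], onplane('top',*r[0],zz).round(1))
# cover
dark=(mx<115)&(mx-mn<25)&(mx>50)
for c in comps(dark,160,260,270,400,1000):
    r=cv2.minAreaRect(c);b=cv2.boxPoints(r);w=[onplane('top',*q,75)[:2] for q in b];print('cover',r,[x.round(1).tolist() for x in w],np.mean(w,0).round(1),[np.linalg.norm(w[i]-w[i-1]).round(1) for i in range(4)])
# rack
blk=(mx<60)
for c in comps(blk,195,245,145,245,500):
    h=cv2.convexHull(c);r=cv2.minAreaRect(h);b=cv2.boxPoints(r);w=[onplane('top',*q,45)[:2] for q in b];print('rack',r,[x.round(1).tolist() for x in w],np.mean(w,0).round(1),[np.linalg.norm(w[i]-w[i-1]).round(1) for i in range(4)])
# pin top by depth
v,u=np.mgrid[0:400,0:640];W=world('top',u.astype(float),v.astype(float),d.astype(float))
roi=np.zeros(d.shape,bool);roi[205:240,150:240]=1
for lo,hi in((90,104),(48,56),(70,80),(104,118),(40,48)):
    m=roi&(W[...,2]>lo)&(W[...,2]<hi)
    n,l,s,ce=cv2.connectedComponentsWithStats(m.astype(np.uint8))
    for i in range(1,n):
        if s[i,4]>8: print(lo,hi,s[i].tolist(),np.median(W[l==i],0).round(1),W[l==i].mean(0).round(1))
m=np.zeros(d.shape,bool);m[180:230,290:390]=1
print('cover z',np.median(W[180:230,290:390,2]), 'rackz',np.median(W[228:234,165:230,2]))
def pt(n,u,v,zz):return onplane(n,u,v,zz).round(1)
print('pin top',pt('top',145+270/6-.5,190+181/6-.5,97),'collar',pt('top',145+299/6-.5,190+192/6-.5,51))
print('side pin top',pt('side',240+307/5-.5,245+212/5-.5,97),'collar',pt('side',240+313/5-.5,245+285/5-.5,51))
E
```

```text
chan ((334.9000244140625, 208.3000030517578), (43.63943099975586, 6.324554920196533), 18.434947967529297)
67 [[588.8, -43.1], [604.9, -48.3], [568.5, -158.4], [552.5, -152.9]] [ 578.7 -100.7   67. ]
75 [[587.6, -43.0], [603.6, -48.2], [567.5, -157.5], [551.5, -152.0]] [ 577.5 -100.3   75. ]
cover ((335.35003662109375, 208.45001220703125), (113.5257568359375, 45.53679656982422), 18.434947967529297) [[566.5, 58.9], [682.8, 22.7], [587.8, -263.4], [473.8, -222.8]] [ 577.8 -101.2] [np.float64(296.6), np.float64(121.8), np.float64(301.5), np.float64(121.1)]
rack ((195.4923858642578, 222.39340209960938), (26.788890838623047, 80.86539459228516), 85.91438293457031) [[569.2, 381.0], [586.0, 167.2], [514.2, 159.8], [498.0, 371.6]] [541.8 269.9] [np.float64(71.8), np.float64(214.4), np.float64(72.2), np.float64(212.4)]
90 104 [186, 216, 10, 9, 68] [542.4 271.7  96.1] [542.9 271.3  95.8]
48 56 [189, 215, 13, 14, 50] [536.6 264.7  50.6] [539.6 265.9  50.7]
70 80 [160, 218, 11, 10, 88] [536.8 340.5  72.8] [537.6 340.9  73.6]
104 118 [214, 214, 6, 7, 31] [548.5 202.8 108.4] [548.2 202.  108.9]
40 48 [155, 207, 81, 32, 1587] [540.5 265.3  44. ] [542.3 269.2  43.9]
cover z 73.0791194989655 rackz 44.06546701484808
pin top [543.  272.6  97. ] collar [543.4 271.9  51. ]
side pin top [542.6 275.1  97. ] collar [543.2 272.3  51. ]
```

```bash
cat >> h.py <<'E'
import json,os
def cmd(): 
    return json.load(open('cmd.json')) if os.path.exists('cmd.json') else dict(p=[220.139,504.012,231.281],a=66.4)
def setcmd(p,a): json.dump(dict(p=list(map(float,p)),a=float(a)),open('cmd.json','w'))
def axes(a):
    a=np.radians(a);x=np.array([np.cos(a),np.sin(a),0]);y=np.array([0,0,-1.]);return np.array([x,y,np.cross(x,y)])
def shares(p,a):  # from current cmd
    c=cmd();return (axes(c['a'])@(np.array(p)-c['p'])/200).round(4),round((c['a']-a)/45,4)
def did(s,t):  # update
    c=cmd();p=np.array(c['p'])+axes(c['a']).T@(np.array(s)*200);a=c['a']-t*45;setcmd(p,a);return p.round(2),a
def meas():
    o=telemetry.get_obs();R=q2R(o['ee_rot']);return o['tcp_pos'].round(2),np.degrees(np.arctan2(R[1,0],R[0,0])).round(2),np.round(o['contact_force'],2),o['opening'],o['t']
E
python3 - <<'E'
from h import *
print(meas(),axes(66.4).round(3)); c=cmd()
print(shares((np.array(c['p'])+[543,272,200])/2,21.4))
E
```

```text
(array([220.07, 503.86, 230.86]), np.float64(66.41), array([-0.17,  0.26, -0.3 ]), 85.28458409165012, 0.15) [[ 0.4    0.916  0.   ]
 [ 0.     0.    -1.   ]
 [-0.916  0.4    0.   ]]
(array([-0.2084,  0.0782, -0.9719]), 1.0)
```

>>> drive_tool:
  plan:
    - [[-0.02, 0.01, -0.08], 0.06]
    - [[-0.05, 0.02, -0.22], 0.2]
    - [[-0.08, 0.03, -0.38], 0.35]
    - [[-0.11, 0.04, -0.54], 0.5]
    - [[-0.15, 0.06, -0.7], 0.65]
    - [[-0.18, 0.07, -0.85], 0.8]
    - [[-0.2, 0.08, -0.94], 0.93]
    - [[-0.21, 0.08, -0.97], 1.0]
  hand: 0
  force: 60

```text
t: 0.82
tcp_pos: [383.0, 386.0, 214.6]
ee_rot: [-0.695, 0.696, 0.128, -0.129]
contact_force: [-0.3, -0.3, -0.3]
opening: 85.7
```

```bash
python3 - <<'E'
from h import *
print(did([-0.21,0.08,-0.97],1.0),meas())
print(shares([543,272,170],4.5))
E
```

```text
(array([381.1 , 387.86, 215.28]), 21.400000000000006) (array([383.04, 385.99, 214.58]), np.float64(20.92), array([-0.27, -0.35, -0.28]), 85.6767199989072, 0.8167)
(array([ 0.5423,  0.2264, -0.8347]), 0.3756)
```

>>> drive_tool:
  plan:
    - [[0.06, 0.02, -0.09], 0.05]
    - [[0.15, 0.06, -0.23], 0.12]
    - [[0.25, 0.1, -0.38], 0.19]
    - [[0.34, 0.14, -0.53], 0.26]
    - [[0.43, 0.18, -0.66], 0.32]
    - [[0.5, 0.21, -0.77], 0.36]
    - [[0.53, 0.22, -0.82], 0.375]
    - [[0.542, 0.226, -0.835], 0.376]

```text
t: 1.48
tcp_pos: [543.9, 270.6, 169.2]
ee_rot: [-0.706, 0.707, 0.026, -0.027]
contact_force: [0.2, -0.5, 0.2]
opening: 85.6
```

```bash
python3 - <<'E'
from h import *
print(did([0.542,0.226,-0.835],.376),meas())
snap('wrist','w1')
E
```

```text
(array([542.96, 271.92, 170.08]), 4.480000000000004) (array([543.86, 270.62, 169.23]), np.float64(4.36), array([ 0.24, -0.54,  0.18]), 85.58768973026412, 1.4833)
```

View pics/w1.png

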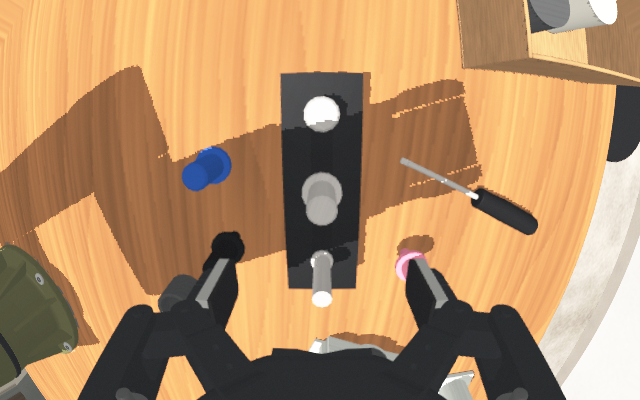

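```bash
cat >> h.py <<'E'
def wray(u,v,z,tcp,rot):
    c=vision.camera_params('wrist');K=np.array(c['camera_matrix']);T=np.array(c['tool_from_camera'])
    x=(u-K[0,2])/K[0,0];y=(v-K[1,2])/K[1,1];r=np.hypot(x,y)
    s=np.sin(r)/max(r,1e-9);dc=np.array([x*s,-y*s,-np.cos(r)])
    R=q2R(rot);o=R@T[:3,3]+tcp;dw=R@T[:3,:3]@dc
    return o+dw*(z-o[2])/dw[2]
E
python3 - <<'E'
from h import *
z=np.load('pics/w1.npz');tcp,rot=z['tcp'],z['rot']
p=z['p'];cv2.imwrite('pics/c4.png',cv2.resize(p[160:240,270:380,::-1],None,fx=6,fy=6,interpolation=2))
print(wray(322,210,97,tcp,rot),wray(321.5,193,51,tcp,rot),meas())
E
```

```text
[542.34196671 272.44646325  97.        ] [541.96267174 271.46962075  51.        ] (array([543.46, 271.28, 169.43]), np.float64(4.45), array([ 0.8 , -0.4 , -0.55]), 84.99371832857874, 1.5333)
```

View pics/c4.png

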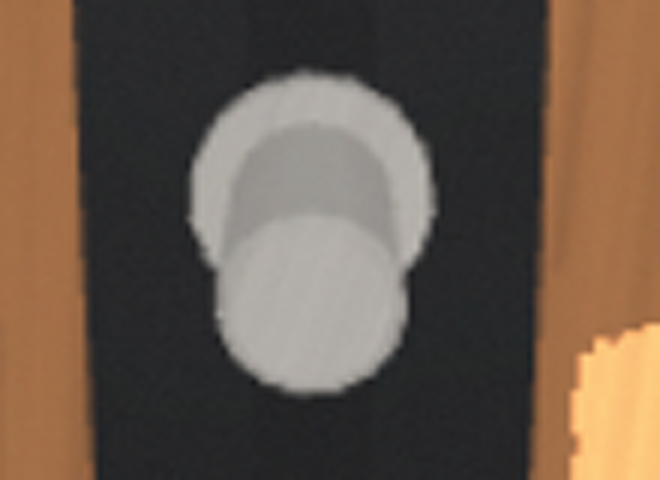

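>>> drive_tool:
  plan:
    - [[0, 0.05, 0], 0]
    - [[0, 0.15, 0], 0]
    - [[0, 0.26, 0], 0]
    - [[0, 0.37, 0], 0]
    - [[0, 0.46, 0], 0]
    - [[0, 0.53, 0], 0]
    - [[0, 0.56, 0], 0]
    - [[0, 0.56, 0], 0]

```text
t: 2.2
tcp_pos: [541.6, 272.6, 56.8]
ee_rot: [-0.706, 0.707, 0.028, -0.029]
contact_force: [-0.3, -0.2, -0.1]
opening: 85.2
```

>>> drive_tool:
  plan:
    - [[0, 0, 0], 0]
    - [[0, 0, 0], 0]
    - [[0, 0, 0], 0]
    - [[0, 0, 0], 0]
    - [[0, 0, 0], 0]
    - [[0, 0, 0], 0]
    - [[0, 0, 0], 0]
    - [[0, 0, 0], 0]
  hand: 1
  force: 70

```text
t: 2.87
tcp_pos: [543.2, 272.1, 58.8]
ee_rot: [0.707, -0.706, -0.028, 0.027]
contact_force: [-1.4, -0.4, 6.2]
opening: 22.4
```

```bash
python3 - <<'E'
from h import *
print(did([0,0.56,0],0),meas())
E
```

```text
(array([542.96, 271.92,  58.08]), 4.480000000000004) (array([543.24, 272.08,  58.79]), np.float64(4.48), array([-1.42, -0.42,  6.15]), 22.40682597067386, 2.8667)
```

>>> drive_tool:
  plan:
    - [[0, -0.02, 0], 0]
    - [[0, -0.08, 0], 0]
    - [[0, -0.18, 0], 0]
    - [[0, -0.3, 0], 0]
    - [[0, -0.42, 0], 0]
    - [[0, -0.52, 0], 0]
    - [[0, -0.58, 0], 0]
    - [[0, -0.6, 0], 0]

```text
t: 3.53
tcp_pos: [543.5, 272.2, 180.7]
ee_rot: [0.707, -0.706, -0.029, 0.027]
contact_force: [-0.2, 0.2, -2.0]
opening: 22.6
```

```bash
python3 - <<'E'
from h import *
print(did([0,-0.6,0],0),meas())
snap('wrist','w2'); snap('top','t2')
print(meas())
print(shares([560,86,178],38))
E
```

```text
(array([542.96, 271.92, 178.08]), 4.480000000000004) (array([543.54, 272.19, 180.7 ]), np.float64(4.49), array([-0.22,  0.16, -1.95]), 22.60928157249574, 3.5333)
(array([542.98, 271.95, 178.31]), np.float64(4.49), array([-0.18,  0.47, -2.38]), 22.192812491217957, 3.6333)
(array([ 1.230e-02,  4.000e-04, -9.334e-01]), -0.7449)
```

View pics/w2.png

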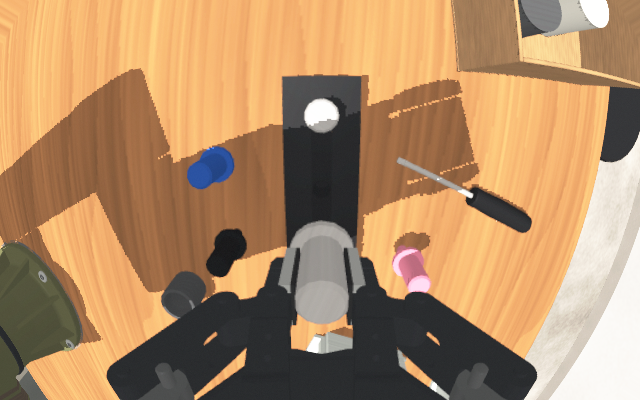

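```bash
python3 - <<'E'
from h import *
z=np.load('pics/w2.npz');tcp,rot=z['tcp'],z['rot']
p=z['p'];cv2.imwrite('pics/c5.png',cv2.resize(p[210:330,260:380,::-1],None,fx=5,fy=5,interpolation=2))
w=wray(320,300,tcp[2]+38.2,tcp,rot);print(tcp,w,q2R(rot).T@(w-tcp))
E
```

```text
[543.53744159 272.18873231 180.70453093] [541.00849642 274.61001256 218.90453093] [ -2.21113297 -38.20445154   2.65121387]
```

View pics/c5.png

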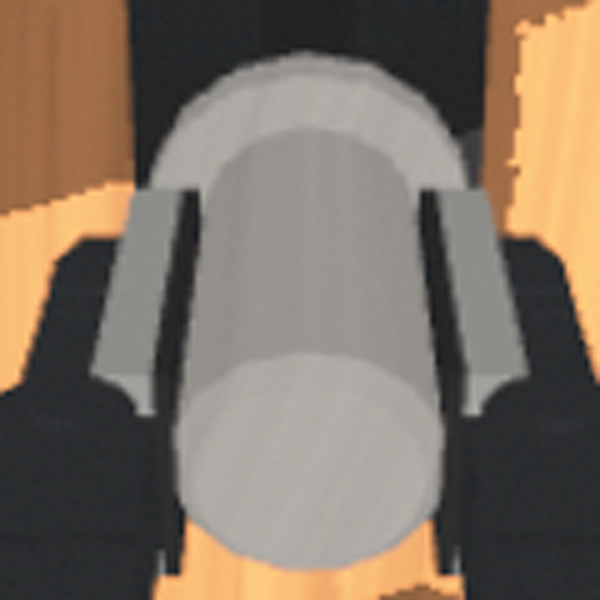

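>>> drive_tool:
  plan:
    - [[0, 0, -0.04], -0.04]
    - [[0, 0, -0.13], -0.12]
    - [[0, 0, -0.27], -0.23]
    - [[0, 0, -0.43], -0.36]
    - [[0.01, 0, -0.6], -0.5]
    - [[0.01, 0, -0.75], -0.62]
    - [[0.01, 0, -0.87], -0.71]
    - [[0.01, 0, -0.93], -0.75]

```text
t: 4.3
tcp_pos: [559.1, 83.9, 176.4]
ee_rot: [0.668, -0.668, -0.231, 0.233]
contact_force: [0.3, 0.5, -1.6]
opening: 22.7
```

```bash
python3 - <<'E'
from h import *
print(did([0.01,0,-0.93],-.75),meas())
print(shares([577.8,-100.8,178],71.7))
E
```

```text
(array([559.48,  86.65, 178.08]), 38.230000000000004) (array([559.06,  83.93, 176.44]), np.float64(38.37), array([ 0.29,  0.47, -1.59]), 22.74060121898524, 4.3)
(array([-5.080e-01,  4.000e-04, -7.929e-01]), -0.7438)
```

>>> drive_tool:
  plan:
    - [[-0.02, 0, -0.04], -0.04]
    - [[-0.07, 0, -0.12], -0.12]
    - [[-0.15, 0, -0.24], -0.24]
    - [[-0.24, 0, -0.38], -0.37]
    - [[-0.33, 0, -0.53], -0.5]
    - [[-0.42, 0, -0.66], -0.62]
    - [[-0.48, 0, -0.75], -0.7]
    - [[-0.508, 0, -0.793], -0.744]

```text
t: 4.97
tcp_pos: [577.2, -103.5, 176.3]
ee_rot: [0.573, -0.572, -0.414, 0.415]
contact_force: [0.4, -0.8, -2.6]
opening: 22.3
```

>>> drive_tool:
  plan:
    - [[0, 0.04, 0], 0]
    - [[0, 0.1, 0], 0]
    - [[0, 0.12, 0], 0]
    - [[0, 0.12, 0], 0]
    - [[0, 0.12, 0], 0]

```text
t: 5.38
tcp_pos: [577.7, -99.8, 153.4]
ee_rot: [0.573, -0.573, -0.414, 0.415]
contact_force: [-0.3, -0.1, -1.4]
opening: 22.5
```

```bash
python3 - <<'E'
from h import *
print(did([-0.508,0,-0.793],-.744),did([0,.12,0],0),meas())
snap('wrist','w3'); snap('top','t3');snap('side','s3')
print(meas())
for n,a,f in(('t3',(150,260,270,400),5.5),('s3',(120,260,270,400),5.)):
    i=cv2.imread(f'pics/{n}.png');cv2.imwrite(f'pics/{n}c.png',cv2.resize(i[a[0]:a[1],a[2]:a[3]],None,fx=f,fy=f if n=='t3' else 4.2,interpolation=2))
E
```

```text
(array([ 577.82, -100.81,  178.08]), 71.71000000000001) (array([ 577.82, -100.81,  154.08]), 71.71000000000001) (array([577.69, -99.84, 153.39]), np.float64(71.75), array([-0.29, -0.14, -1.43]), 22.533633645091097, 5.3833)
(array([ 578.09, -100.33,  154.48]), np.float64(71.74), array([-0.41, -0.58, -2.14]), 22.59638050461465, 5.5333)
```

View pics/w3.png

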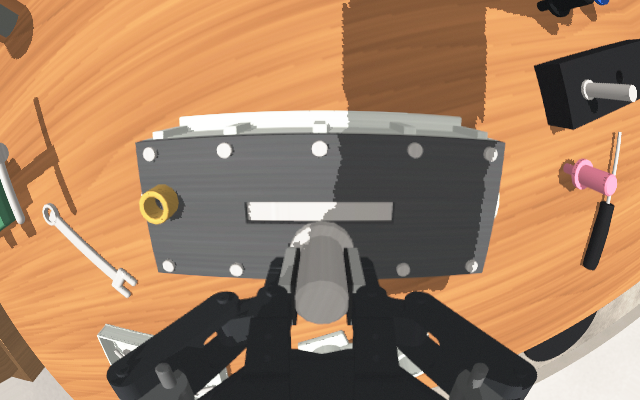

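View pics/s3c.png

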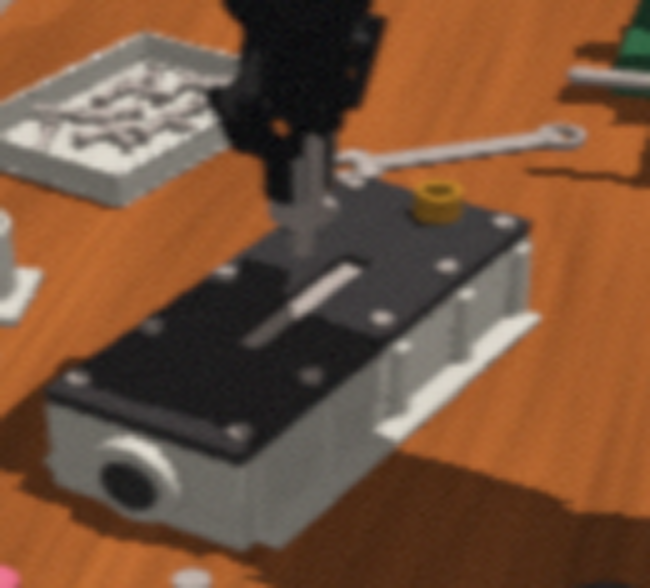

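View pics/t3c.png

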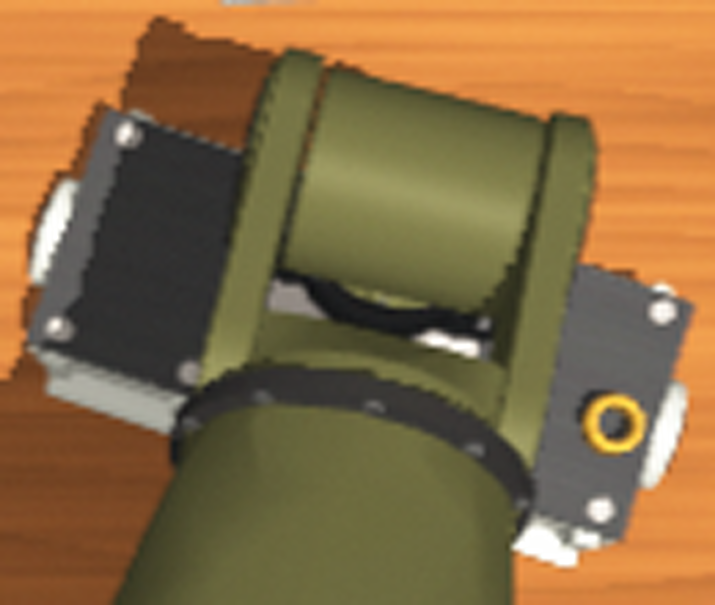

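```bash
python3 - <<'E'
from h import *
z=np.load('pics/w3.npz');tcp,rot=z['tcp'],z['rot'];p=z['p'];print(tcp)
cv2.imwrite('pics/c6.png',cv2.resize(p[190:235,230:410,::-1],None,fx=4.4,fy=10,interpolation=2))
cv2.imwrite('pics/c7.png',cv2.resize(p[210:330,260:380,::-1],None,fx=5,fy=5,interpolation=2))
E
```

```text
[577.68608701 -99.83823501 153.39005934]
```

View pics/c6.png

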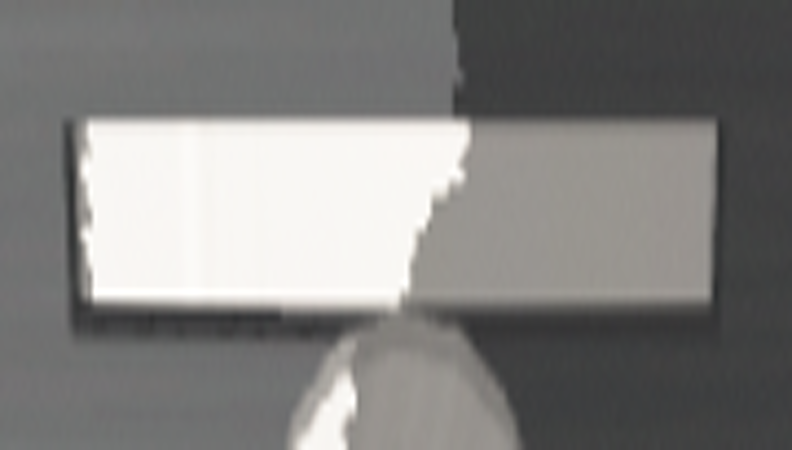

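View pics/c7.png

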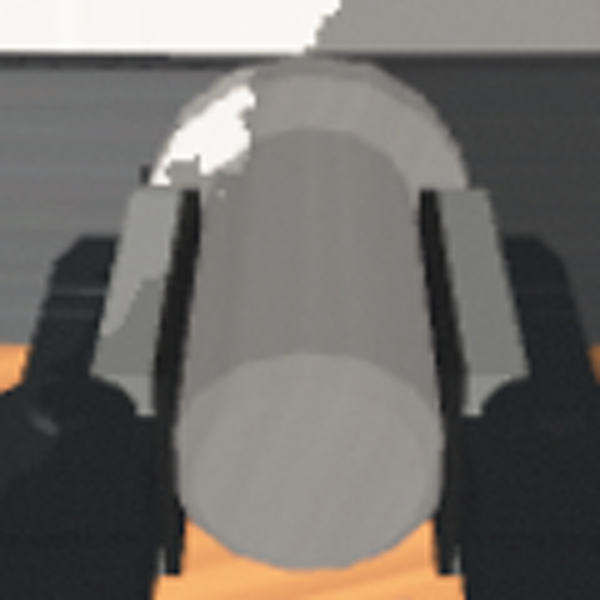

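```bash
python3 - <<'E'
from h import *
z=np.load('pics/w3.npz');tcp,rot=z['tcp'],z['rot'];R=q2R(rot)
T=lambda u,v,zz:(R.T@(wray(u,v,zz,tcp,rot)-tcp)).round(2)
for nm,u,v in(('tl',245,201.5),('tr',392.5,201.5),('bl',246.5,223),('br',392.3,222.7)): print(nm,T(u,v,75))
print('handle top',T(321.4,301.9,tcp[2]+38.2))
# collar ellipse top: extremes: left x 260+150/5.., top v 210+58/5
print('collar top edge', T(321.6,221.7,tcp[2]-13.8), T(321.6,223,tcp[2]-7.8))
print('collar L/R',T(290.2,246,tcp[2]-7.8),T(353.3,246,tcp[2]-7.8))
E
```

```text
tl [-60.43  78.41   8.9 ]
tr [52.75 78.4   8.93]
bl [-60.71  78.38  -8.95]
br [53.98 78.38 -8.62]
handle top [ -1.7  -38.19   3.96]
collar top edge [-1.61 13.82 18.91] [-1.61  7.83 20.62]
collar L/R [-18.69   7.81   7.  ] [15.65  7.81  7.01]
```

```bash
python3 - <<'E'
from h import *
z=np.load('pics/w3.npz');tcp,rot,d=z['tcp'],z['rot'],z['d'];R=q2R(rot)
c=vision.camera_params('wrist');K=np.array(c['camera_matrix']);T=np.array(c['tool_from_camera'])
def P(u,v):
    x=(u-K[0,2])/K[0,0];y=(v-K[1,2])/K[1,1];r=np.hypot(x,y);s=np.sin(r)/r
    dc=np.array([x*s,-y*s,-np.cos(r)])*d[v,u]/np.cos(r);return (T[:3,:3]@dc+T[:3,3]).round(1)
for u,v in((321,295),(321,302),(321,310),(321,283),(321,230),(321,228),(321,225),(321,222),(300,240),(345,240),(260,212),(380,212),(200,200),(321,250),(321,270)):print(u,v,P(u,v))
z=np.load('pics/s3.npz');p=z['p'];cv2.imwrite('pics/c8.png',cv2.resize(p[140:210,310:360,::-1],None,fx=8,fy=8,interpolation=2))
E
```

```text
321 295 [ -1.9 -38.    7.4]
321 302 [ -1.9 -37.9   3.7]
321 310 [ -1.9 -37.2  -1.2]
321 283 [ -1.9 -36.7  12.6]
321 230 [-1.9  7.3 16.8]
321 228 [-1.9  7.9 17.7]
321 225 [-1.9  8.2 19.3]
321 222 [-1.9 11.5 19.7]
300 240 [-13.2   7.3  10.9]
345 240 [11.   7.9 10.6]
260 212 [-50.8  86.1  -2.5]
380 212 [45.2 86.9 -2.8]
200 200 [-97.9  78.4  10.2]
321 250 [-1.9 -8.6 13.2]
321 270 [ -1.9 -27.3  13.1]
```

View pics/c8.png

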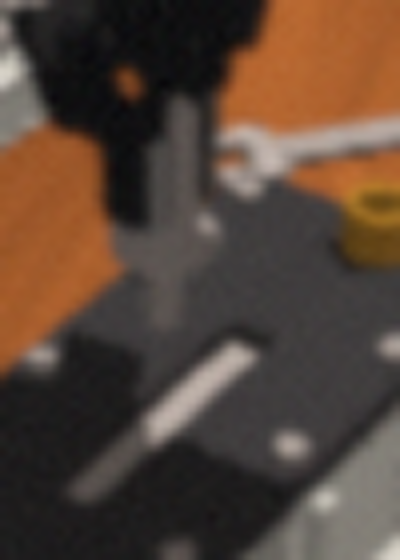

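```bash
python3 - <<'E'
from h import *
# side: foot bottom centre approx px, channel corners (top edge, z=75) 
A=axes(71.7)
t=onplane('side',310+165/8-.5,140+323/8-.5,109.5+0);f=A@(t-np.array([578,-100.1,153.9]))
print('tip',t.round(1),f.round(1))
for q in((75,495),(265,340)):
    w=onplane('side',310+q[0]/8-.5,140+q[1]/8-.5,75);print(w.round(1),(A@(w-np.array([578,-100.1,153.9]))).round(1))
print(shares(np.array(cmd()['p']),71.7), meas())
E
```

```text
tip [ 578.1 -103.5  109.5] [-3.2 44.4 -1.2]
[594.8 -48.   75. ] [54.7 78.9  0.4]
[ 555.1 -152.7   75. ] [-57.1  78.9   5.2]
(array([0., 0., 0.]), 0.0002) (array([ 578.09, -100.33,  154.48]), np.float64(71.74), array([-0.41, -0.58, -2.14]), 22.59638050461465, 5.5333)
```

>>> drive_tool:
  plan:
    - [[0.03, 0.02, 0], 0]
    - [[0.1, 0.06, 0], 0]
    - [[0.17, 0.1, -0.003], 0]
    - [[0.21, 0.12, -0.003], 0]
    - [[0.22, 0.125, -0.003], 0]
    - [[0.22, 0.125, -0.003], 0]
    - [[0.22, 0.125, -0.003], 0]

```text
t: 6.12
tcp_pos: [592.3, -59.1, 129.1]
ee_rot: [-0.573, 0.573, 0.414, -0.414]
contact_force: [0.1, -0.4, -1.3]
opening: 22.2
```

```bash
python3 - <<'E'
from h import *
print(did([.22,.125,-.003],0),meas())
p,d,o=snap('wrist','w4');q,_,_=snap('side','s4')
print(meas())
cv2.imwrite('pics/w4c.png',cv2.resize(p[180:280,180:400,::-1],None,fx=3.6,fy=6,interpolation=2))
cv2.imwrite('pics/s4c.png',cv2.resize(q[140:230,290:370,::-1],None,fx=6.6,fy=6.6,interpolation=2))
E
```

```text
(array([592.19, -59.22, 129.08]), 71.71000000000001) (array([592.33, -59.06, 129.1 ]), np.float64(71.74), array([ 0.14, -0.43, -1.32]), 22.245196885986687, 6.1167)
(array([592.33, -59.55, 129.41]), np.float64(71.7), array([-0.54,  0.2 , -0.4 ]), 22.689900601603163, 6.2167)
```

View pics/w4c.png

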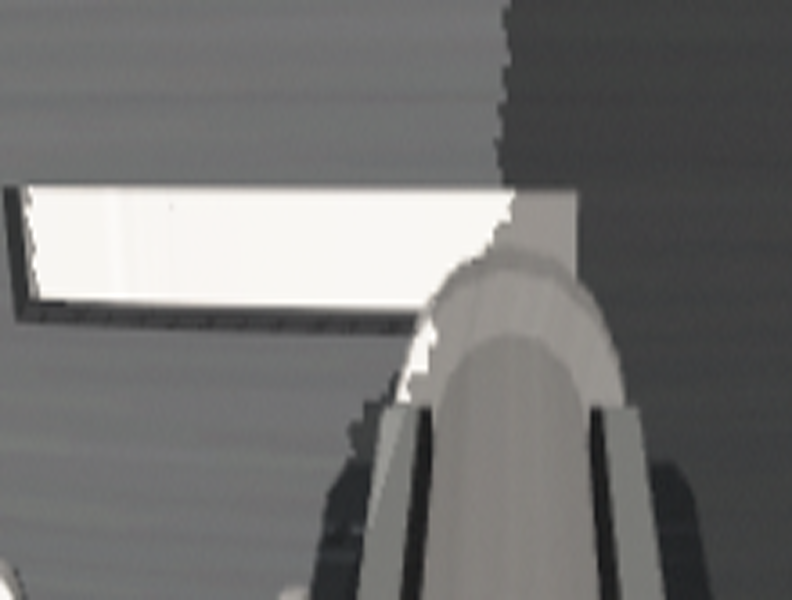

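View pics/s4c.png

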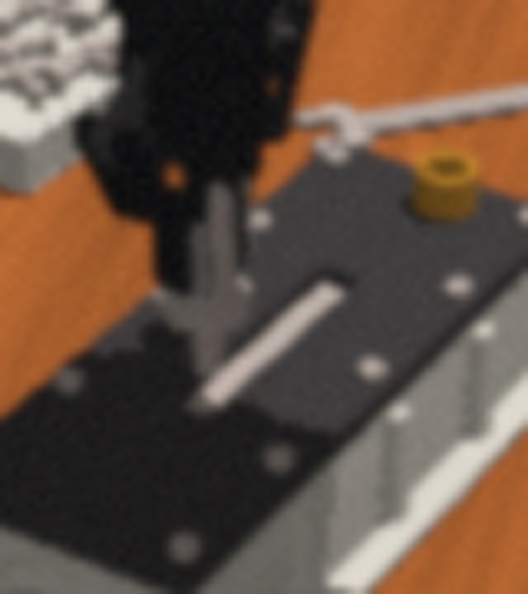

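```bash
python3 - <<'E'
from h import *
z=np.load('pics/w4.npz');tcp,rot=z['tcp'],z['rot'];R=q2R(rot)
T=lambda u,v,zz:(R.T@(wray(u-.4,v-.4,zz,tcp,rot)-tcp)).round(2)
print(T(183,211,75),T(340,211.4,75),T(185.5,233.4,75),T(290,235.4,75),T(340.3,220,75))
print('collar',T(322,180+248/6,tcp[2]-13.8),T(322,180+268/6,tcp[2]-7.8))
# side: tip (205,375)/6.6, channel corners
A=axes(71.7)
f=lambda u,v,zz:(A@(onplane('side',290+u/6.6-.5,140+v/6.6-.5,zz)-tcp)).round(1)
print('side tip',f(207,372,tcp[2]-43.9),'chan near end corners',f(188,405,75),f(215,410,75),'far',f(320,270,75),f(352,288,75))
E
```

```text
[-102.59   54.12   10.04] [10.62 54.1  10.26] [-103.53   54.12   -7.8 ] [-23.99  54.11  -7.71] [10.95 54.1   3.98]
collar [-1.61 13.8  19.37] [-1.61  7.8  19.91]
side tip [-0.4 43.9 -0.1] chan near end corners [10.6 54.1 -2.1] [ 7.8 54.1  8.9] far [-100.7   54.1   -9.3] [-95.9  54.1   9.4]
```

>>> drive_tool:
  plan:
    - [[0, 0.02, 0], 0]
    - [[0, 0.05, 0], 0]
    - [[0, 0.07, 0], 0]
    - [[0, 0.08, 0], 0]
    - [[0, 0.08, 0], 0]
    - [[0, 0.08, 0], 0]
  force: 45

```text
t: 6.72
tcp_pos: [592.2, -59.2, 112.9]
ee_rot: [0.573, -0.573, -0.414, 0.414]
contact_force: [0.2, 0.5, -0.7]
opening: 22.4
```

>>> drive_tool:
  plan:
    - [[0, 0.0025, 0], 0]
    - [[0, 0.005, 0], 0]
    - [[0, 0.005, 0], 0]
    - [[0, 0.005, 0], 0]

```text
t: 7.05
tcp_pos: [592.3, -59.2, 112.1]
ee_rot: [-0.573, 0.573, 0.414, -0.414]
contact_force: [0.5, -0.9, -1.6]
opening: 22.5
```

>>> drive_tool:
  plan:
    - [[0, 0.0025, 0], 0]
    - [[0, 0.005, 0], 0]
    - [[0, 0.005, 0], 0]
    - [[0, 0.005, 0], 0]

```text
t: 7.38
tcp_pos: [592.2, -59.2, 111.0]
ee_rot: [0.573, -0.573, -0.414, 0.414]
contact_force: [-0.6, 0.0, -1.4]
opening: 22.5
```

>>> drive_tool:
  plan:
    - [[0, 0.0025, 0], 0]
    - [[0, 0.005, 0], 0]
    - [[0, 0.005, 0], 0]
    - [[0, 0.005, 0], 0]

```text
t: 7.72
tcp_pos: [592.5, -59.2, 110.7]
ee_rot: [-0.573, 0.573, 0.414, -0.414]
contact_force: [-2.8, -0.8, 5.0]
opening: 22.4
```

>>> drive_tool:
  plan:
    - [[-0.005, 0, 0], 0]
    - [[-0.01, 0, 0], 0]
    - [[-0.015, 0, 0], 0]
    - [[-0.02, 0, 0], 0]
    - [[-0.025, 0, 0], 0]

```text
t: 8.13
tcp_pos: [591.2, -63.6, 110.7]
ee_rot: [-0.573, 0.573, 0.415, -0.414]
contact_force: [1.4, 4.5, 6.3]
opening: 22.5
```

>>> drive_tool:
  plan:
    - [[-0.005, 0, 0], 0]
    - [[-0.01, 0, 0], 0]
    - [[-0.015, 0, 0], 0]

```text
t: 8.38
tcp_pos: [590.3, -66.4, 110.7]
ee_rot: [-0.573, 0.573, 0.415, -0.414]
contact_force: [1.3, 4.7, 6.0]
opening: 22.6
```

>>> drive_tool:
  plan:
    - [[-0.005, 0, 0], 0]
    - [[-0.01, 0, 0], 0]
    - [[-0.015, 0, 0], 0]

```text
t: 8.63
tcp_pos: [589.3, -69.3, 110.7]
ee_rot: [-0.573, 0.573, 0.415, -0.414]
contact_force: [0.3, 4.3, 4.3]
opening: 22.5
```

>>> drive_tool:
  plan:
    - [[-0.005, 0, 0], 0]
    - [[-0.01, 0, 0], 0]
    - [[-0.015, 0, 0], 0]

```text
t: 8.88
tcp_pos: [588.4, -72.2, 110.7]
ee_rot: [-0.573, 0.573, 0.415, -0.414]
contact_force: [1.3, 3.6, 5.6]
opening: 22.6
```

>>> drive_tool:
  plan:
    - [[-0.005, 0, 0], 0]
    - [[-0.01, 0, 0], 0]
    - [[-0.015, 0, 0], 0]

```text
t: 9.13
tcp_pos: [587.4, -75.0, 110.7]
ee_rot: [-0.573, 0.573, 0.415, -0.414]
contact_force: [1.4, 4.5, 4.5]
opening: 22.4
```

>>> drive_tool:
  plan:
    - [[-0.005, 0, 0], 0]
    - [[-0.01, 0, 0], 0]
    - [[-0.015, 0, 0], 0]

```text
t: 9.38
tcp_pos: [586.5, -77.9, 110.7]
ee_rot: [-0.573, 0.573, 0.415, -0.414]
contact_force: [1.5, 4.3, 5.5]
opening: 22.5
```

>>> drive_tool:
  plan:
    - [[-0.005, 0, 0], 0]
    - [[-0.01, 0, 0], 0]
    - [[-0.015, 0, 0], 0]

```text
t: 9.63
tcp_pos: [585.6, -80.7, 110.7]
ee_rot: [-0.573, 0.573, 0.415, -0.414]
contact_force: [2.3, 4.3, 5.7]
opening: 22.5
```

>>> drive_tool:
  plan:
    - [[-0.005, 0, 0], 0]
    - [[-0.01, 0, 0], 0]
    - [[-0.015, 0, 0], 0]

```text
t: 9.88
tcp_pos: [584.7, -83.6, 110.7]
ee_rot: [-0.573, 0.573, 0.415, -0.414]
contact_force: [2.0, 4.9, 4.4]
opening: 22.6
```

```bash
python3 - <<'E'
from h import *
print(did([0,.08,0],0),did([0,.015,0],0),did([-.025,0,0],0))
for i in range(7): r=did([-.015,0,0],0)
print(r,meas())
E
```

```text
(array([592.19, -59.22, 113.08]), 71.71000000000001) (array([592.19, -59.22, 110.08]), 71.71000000000001) (array([590.63, -63.97, 110.08]), 71.71000000000001)
(array([584.04, -83.91, 110.08]), 71.71000000000001) (array([584.65, -83.56, 110.68]), np.float64(71.72), array([2.04, 4.86, 4.39]), 22.61547768067808, 9.8833)
```

>>> drive_tool:
  plan:
    - [[-0.005, 0, 0], 0]
    - [[-0.01, 0, 0], 0]
    - [[-0.015, 0, 0], 0]

```text
t: 10.13
tcp_pos: [583.7, -86.4, 110.7]
ee_rot: [-0.573, 0.573, 0.415, -0.414]
contact_force: [0.1, 4.6, 4.6]
opening: 22.4
```

>>> drive_tool:
  plan:
    - [[-0.005, 0, 0], 0]
    - [[-0.01, 0, 0], 0]
    - [[-0.015, 0, 0], 0]

```text
t: 10.38
tcp_pos: [582.8, -89.3, 110.7]
ee_rot: [-0.573, 0.573, 0.415, -0.414]
contact_force: [1.6, 3.2, 4.7]
opening: 22.4
```

>>> drive_tool:
  plan:
    - [[-0.005, 0, 0], 0]
    - [[-0.01, 0, 0], 0]
    - [[-0.015, 0, 0], 0]

```text
t: 10.63
tcp_pos: [581.8, -92.1, 110.7]
ee_rot: [-0.573, 0.573, 0.415, -0.414]
contact_force: [2.0, 4.1, 5.6]
opening: 22.4
```

>>> drive_tool:
  plan:
    - [[-0.005, 0, 0], 0]
    - [[-0.01, 0, 0], 0]
    - [[-0.015, 0, 0], 0]

```text
t: 10.88
tcp_pos: [580.9, -95.0, 110.7]
ee_rot: [-0.573, 0.573, 0.415, -0.414]
contact_force: [1.8, 4.4, 5.3]
opening: 22.5
```

>>> drive_tool:
  plan:
    - [[-0.005, 0, 0], 0]
    - [[-0.01, 0, 0], 0]
    - [[-0.015, 0, 0], 0]

```text
t: 11.13
tcp_pos: [579.9, -97.8, 110.7]
ee_rot: [-0.573, 0.573, 0.415, -0.414]
contact_force: [2.3, 5.1, 6.1]
opening: 22.3
```

>>> drive_tool:
  plan:
    - [[-0.005, 0, 0], 0]
    - [[-0.01, 0, 0], 0]
    - [[-0.015, 0, 0], 0]

```text
t: 11.38
tcp_pos: [579.0, -100.6, 110.7]
ee_rot: [-0.573, 0.573, 0.415, -0.414]
contact_force: [0.7, 3.7, 5.4]
opening: 22.4
```

>>> drive_tool:
  plan:
    - [[-0.005, 0, 0], 0]
    - [[-0.01, 0, 0], 0]
    - [[-0.015, 0, 0], 0]

```text
t: 11.63
tcp_pos: [578.0, -103.5, 110.7]
ee_rot: [-0.573, 0.573, 0.415, -0.414]
contact_force: [2.7, 3.8, 5.8]
opening: 22.4
```

>>> drive_tool:
  plan:
    - [[-0.005, 0, 0], 0]
    - [[-0.01, 0, 0], 0]
    - [[-0.015, 0, 0], 0]

```text
t: 11.88
tcp_pos: [577.1, -106.4, 110.7]
ee_rot: [-0.573, 0.573, 0.415, -0.414]
contact_force: [2.1, 4.7, 5.6]
opening: 22.4
```

>>> drive_tool:
  plan:
    - [[-0.005, 0, 0], 0]
    - [[-0.01, 0, 0], 0]
    - [[-0.015, 0, 0], 0]

```text
t: 12.13
tcp_pos: [576.2, -109.2, 110.7]
ee_rot: [-0.573, 0.573, 0.415, -0.414]
contact_force: [1.7, 4.3, 5.2]
opening: 22.3
```

>>> drive_tool:
  plan:
    - [[-0.005, 0, 0], 0]
    - [[-0.01, 0, 0], 0]
    - [[-0.015, 0, 0], 0]

```text
t: 12.38
tcp_pos: [575.2, -112.0, 110.7]
ee_rot: [-0.573, 0.573, 0.415, -0.414]
contact_force: [1.2, 4.6, 5.4]
opening: 22.5
```

>>> drive_tool:
  plan:
    - [[-0.005, 0, 0], 0]
    - [[-0.01, 0, 0], 0]
    - [[-0.015, 0, 0], 0]

```text
t: 12.63
tcp_pos: [574.3, -114.9, 110.7]
ee_rot: [-0.573, 0.573, 0.415, -0.414]
contact_force: [1.0, 4.8, 5.2]
opening: 22.8
```

>>> drive_tool:
  plan:
    - [[-0.005, 0, 0], 0]
    - [[-0.01, 0, 0], 0]
    - [[-0.015, 0, 0], 0]

```text
t: 12.88
tcp_pos: [573.4, -117.8, 110.7]
ee_rot: [-0.573, 0.573, 0.415, -0.414]
contact_force: [1.1, 4.7, 6.4]
opening: 22.4
```

>>> drive_tool:
  plan:
    - [[-0.005, 0, 0], 0]
    - [[-0.01, 0, 0], 0]
    - [[-0.015, 0, 0], 0]

```text
t: 13.13
tcp_pos: [572.4, -120.6, 110.7]
ee_rot: [-0.573, 0.573, 0.415, -0.414]
contact_force: [1.3, 4.4, 6.1]
opening: 22.2
```

>>> drive_tool:
  plan:
    - [[-0.005, 0, 0], 0]
    - [[-0.01, 0, 0], 0]
    - [[-0.015, 0, 0], 0]

```text
t: 13.38
tcp_pos: [571.4, -123.5, 110.6]
ee_rot: [-0.573, 0.573, 0.415, -0.414]
contact_force: [1.4, 4.4, 5.5]
opening: 22.4
```

>>> drive_tool:
  plan:
    - [[-0.005, 0, 0], 0]
    - [[-0.01, 0, 0], 0]
    - [[-0.015, 0, 0], 0]

```text
t: 13.63
tcp_pos: [570.3, -126.4, 110.5]
ee_rot: [-0.573, 0.573, 0.415, -0.414]
contact_force: [1.9, 4.3, 5.1]
opening: 22.2
```

>>> drive_tool:
  plan:
    - [[-0.005, 0, 0], 0]
    - [[-0.01, 0, 0], 0]
    - [[-0.015, 0, 0], 0]

```text
t: 13.88
tcp_pos: [568.6, -129.7, 109.5]
ee_rot: [0.573, -0.573, -0.414, 0.415]
contact_force: [-0.7, -0.4, -1.2]
opening: 22.4
```

>>> drive_tool:
  plan:
    - [[0, 0.004, 0], 0]
    - [[0, 0.008, 0], 0]
    - [[0, 0.01, 0], 0]
    - [[0, 0.01, 0], 0]

```text
t: 14.22
tcp_pos: [568.8, -129.7, 107.7]
ee_rot: [0.573, -0.573, -0.414, 0.414]
contact_force: [-1.7, -2.7, -1.3]
opening: 22.6
```

>>> drive_tool:
  plan:
    - [[-0.005, 0, 0], 0]
    - [[-0.006, 0.005, 0], 0]
    - [[-0.006, 0.01, 0], 0]
    - [[-0.006, 0.015, 0], 0]
    - [[-0.006, 0.015, 0], 0]

```text
t: 14.63
tcp_pos: [568.6, -130.5, 104.9]
ee_rot: [0.573, -0.573, -0.414, 0.414]
contact_force: [0.0, -0.2, -1.0]
opening: 22.3
```

>>> drive_tool:
  plan:
    - [[0, 0.006, 0], 0]
    - [[0, 0.014, 0], 0]
    - [[0, 0.022, 0], 0]
    - [[0, 0.03, 0], 0]
    - [[0, 0.03, 0], 0]

```text
t: 15.05
tcp_pos: [568.5, -130.5, 98.6]
ee_rot: [0.573, -0.573, -0.414, 0.414]
contact_force: [-0.0, -1.3, -0.7]
opening: 22.5
```

>>> drive_tool:
  plan:
    - [[0, 0.006, 0], 0]
    - [[0, 0.014, 0], 0]
    - [[0, 0.022, 0], 0]
    - [[0, 0.03, 0], 0]
    - [[0, 0.03, 0], 0]

```text
t: 15.47
tcp_pos: [568.6, -130.6, 92.7]
ee_rot: [0.573, -0.573, -0.414, 0.414]
contact_force: [0.4, 0.0, -0.1]
opening: 22.1
```

>>> drive_tool:
  plan:
    - [[0, 0.005, 0], 0]
    - [[0, 0.01, 0], 0]
    - [[0, 0.015, 0], 0]
    - [[0, 0.018, 0], 0]
    - [[0, 0.018, 0], 0]

```text
t: 15.88
tcp_pos: [568.6, -130.6, 89.3]
ee_rot: [0.573, -0.573, -0.414, 0.414]
contact_force: [-0.3, 0.4, -1.3]
opening: 22.3
```

>>> drive_tool:
  plan:
    - [[0, 0.002, 0], 0]
    - [[0, 0.004, 0], 0]
    - [[0, 0.004, 0], 0]
    - [[0, 0.004, 0], 0]

```text
t: 16.22
tcp_pos: [568.7, -130.6, 88.8]
ee_rot: [-0.573, 0.573, 0.414, -0.414]
contact_force: [-1.1, 1.1, 1.1]
opening: 22.5
```

```bash
python3 - <<'E'
from h import *
snap('side','s5');p,d,o=snap('wrist','w5');i=cv2.imread('pics/s5.png');cv2.imwrite('pics/s5c.png',cv2.resize(i[130:220,300:390],None,fx=6.6,fy=6.6,interpolation=2));print(meas())
E
```

```text
(array([ 568.71, -130.56,   88.79]), np.float64(71.72), array([-0.65,  0.3 ,  0.72]), 22.451984242246304, 16.3167)
```

View pics/s5c.png

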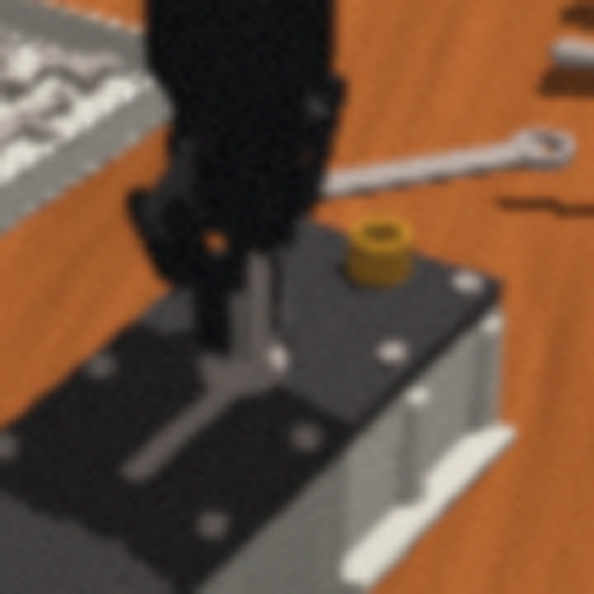

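>>> drive_tool:
  plan:
    - [[0, 0, 0], 0]
    - [[0, 0, 0], 0]
    - [[0, 0, 0], 0]
    - [[0, 0, 0], 0]
    - [[0, 0, 0], 0]
    - [[0, 0, 0], 0]
  hand: 0.3

```text
t: 16.82
tcp_pos: [568.7, -130.6, 88.7]
ee_rot: [-0.573, 0.573, 0.414, -0.414]
contact_force: [0.2, 0.3, 0.6]
opening: 59.6
```

>>> drive_tool:
  plan:
    - [[0, -0.02, 0], 0]
    - [[0, -0.06, 0], 0]
    - [[0, -0.14, 0], 0]
    - [[0, -0.24, 0], 0]
    - [[0, -0.34, 0], 0]
    - [[0, -0.43, 0], 0]
    - [[0, -0.49, 0], 0]
    - [[0, -0.5, 0], 0]

```text
t: 17.48
tcp_pos: [569.4, -130.8, 191.6]
ee_rot: [-0.572, 0.574, 0.415, -0.413]
contact_force: [-0.6, -0.6, 0.2]
opening: 59.7
```

```bash
python3 - <<'E'
from h import *
snap('side','s6');snap('wrist','w6');i=cv2.imread('pics/s6.png');cv2.imwrite('pics/s6c.png',cv2.resize(i[130:220,300:390],None,fx=6.6,fy=6.6,interpolation=2));print(meas())
E
```

```text
(array([ 568.69, -130.59,  188.83]), np.float64(71.72), array([-1.07,  0.8 , -0.76]), 59.82759169115242, 17.5833)
```

View pics/s6c.png

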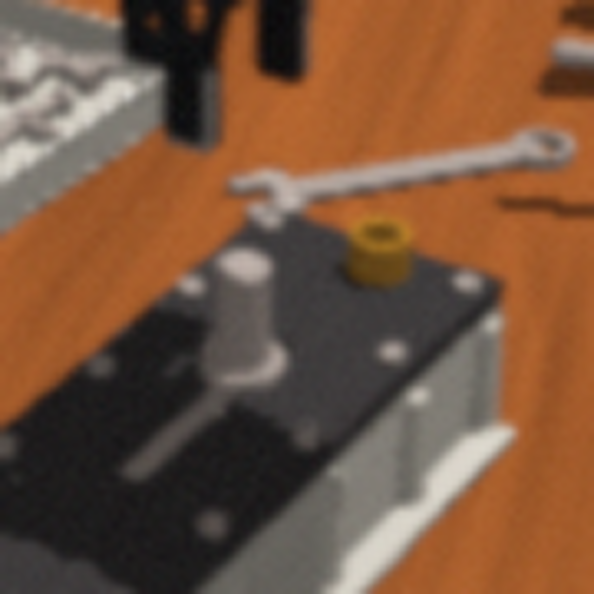

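View pics/w6.png

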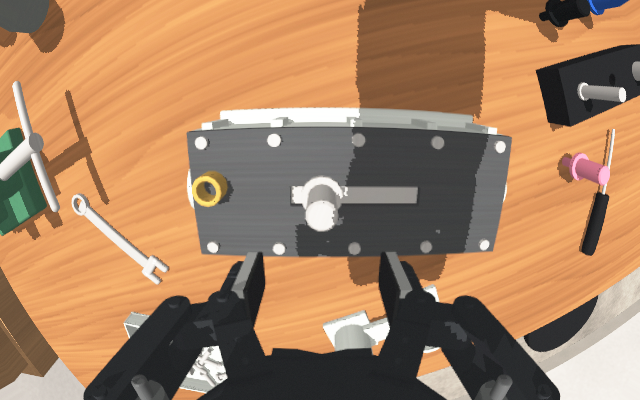

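```bash
python3 - <<'E'
from h import *
z=np.load('pics/w6.npz');tcp,rot,d=z['tcp'],z['rot'],z['d'];R=q2R(rot)
c=vision.camera_params('wrist');K=np.array(c['camera_matrix']);T=np.array(c['tool_from_camera'])
def P(u,v):
    x=(u-K[0,2])/K[0,0];y=(v-K[1,2])/K[1,1];r=np.hypot(x,y);s=np.sin(r)/r
    dc=np.array([x*s,-y*s,-np.cos(r)])*d[v,u]/np.cos(r);return (R@(T[:3,:3]@dc+T[:3,3])+tcp).round(1)
for n,u,v in(('top',320,216),('topL',312,216),('topR',328,216),('collar',322,182),('collarL',308,190),('collarR',337,190),('cover',260,190),('cover',322,150)):print(n,P(u,v))
arm.hand_in(); print(meas())
E
```

```text
top [ 565.4 -132.4  126.9]
topL [ 563.4 -137.7  127.6]
topR [ 567.1 -126.9  127.4]
collar [ 553.9 -127.    80.7]
collarL [ 556.7 -140.4   81.2]
collarR [ 564.6 -117.1   80.7]
cover [ 545.  -181.4   74.9]
cover [ 529.  -118.8   74.3]
the job is handed in; nothing more can be done
the job is handed in; nothing more can be done
```

The pin is fully home in the socket, standing upright with its collar on the cover, and the job is handed in. I took the steel pin from the rack's middle hole, set its tip down near the channel's +y end and slid it with about 6–8 N. The force dropped at about 31 mm to the -y side of the channel's middle. I then lowered it until the collar met the cover, released it and backed the gripper off 100 mm.

- **Seating:** after release, the wrist depth readings put the collar top at about 81 mm (expected 81) and the handle top at about 127 mm (expected 127). The cover read about 75 mm.
- **Upright:** those heights were level across the pin to within about 1 mm.
- **Forces:** the readings I took never passed about 8 N against the gearbox. They come only at the end of each move call, so a brief peak in between would not show.
- **Other parts:** the bush and the other parts visible in the last side and wrist pictures looked unmoved. I did not measure each one, and took no last top picture.
- **Time:** about 17.6 s of the 72 s allowed.

One disagreement: before the pin went in, the cameras differed by a few millimetres on where it sat across the channel. A second look closer down brought the wrist view's offset to about 0.5 mm, and the tip entered without touching the rim.

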